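# Show where the thimble lies in the sewing box

### The arm

A 6-joint arm with a two-finger parallel gripper is mounted at the origin on the work surface; the furniture and walls round the work are solid. World frame = base frame: x ahead of the robot, y to its left, z up, the work surface at z = 0. Lengths are in m, angles in rad, forces in N, time in s.
With the tool pointing down it reaches from about 0.325 to 0.775 m from the base axis. Payload 5.5 kg.
Tool frame: the origin (TCP) lies between the finger pads; the fingertips stand 8 mm ahead of it and the grasp point (between the pads) lies 11 mm behind it (tcp_to_tips is the distance from the TCP to the fingertips, in m); z points along the fingers, y is the line along which they close (so a half turn about z gives the same grasp; the last joint's range is limited). The gripper opens to 88 mm and grips with 3 to 60 N. Pads are 20 mm wide; open, the fingers measure 115 mm over their backs; the gripper's body (75 mm by 178 mm) begins 61 mm behind the grasp point.
Start: joints at [-1.306, 0.091, 1.231, -0, 1.82, -0.057], TCP at [0.19, -0.569, 0.231] pointing down, gripper open.
Joint ranges: [-2.87, 2.87], [-0.86, 2.18], [0.17, 2.46], [-1.51, 4.65], [0.06, 2.69], [-2.65, 2.65]. Speed limits (rad/s): [2.57, 2.57, 3.01, 3.14, 3.14, 3.14].

### API

Orientations are given as a unit quaternion [w, x, y, z].
In Python, from bench import * gives the robot as it stands. Calls block until the motion is done:
- move_to(position, orientation): joint-space move of the TCP to a pose.
- move_l(position, speed=0.15, orientation=None): straight line of the TCP; orientation=None keeps the orientation; speed is the mean speed in m/s.
- movej(angles): joint-space move.
- gripper_open() and close(): open the fingers fully, or close them until they stop; the grip force is fixed at half the most.
- hold(seconds).
- inverse_kinematics(position, orientation): joint angles nearest the present ones, or None.
- state(): the state.
- get_image(name): name is "scene" or "side" or "wrist"; returns a dict with "frame" (420x560x3 uint8, blue, green, red), "depth" (420x560 float32, m along the optical axis (not along the pixel's ray), 0 where there is no reading), "camera_matrix" (3x3 intrinsics, pixels), "view" (4x4, takes a point from world to camera coordinates). Camera axes: x right, y up, looking along -z (the intrinsics and any distortion apply to the point x, -y, -z); pixel columns grow to the right and rows downward; lengths in m; the calibration is good to about 2 mm. The wrist camera is an equidistant fisheye: a pixel r from the principal point sees the ray r / f radians off the axis. A picture is of the moment at which its call begins.
A pose or a line that the arm cannot do raises IKError and nothing moves.
- job_done(): hands the job in; it is judged then, once.
The state is a dict: "time": time; "joint_pos": joint angles; "dq": joint speeds; "joint_torque": joint torques, N m; "ee_pos": TCP position; "ee_rot": TCP orientation; "ft_force": force on the tool from outside, world axes, zero at the start; "moment": the same for the moment, N m; "finger_gap": finger opening in m; "finger_force": force on a finger pad.
Only numpy, scipy, OpenCV 4.12 (cv2) and the standard library are available. Lean on these libraries where they do the work, as an engineer would, in place of code of your own. Each camera call takes 0.05 s, during which the arm holds its last target. There are 200 camera calls.

### The job

My hands are full of stitching, so show me where the steel thimble is in the wooden sewing box: push the sliding tray all the way to the left-hand end to open the four compartments under it, then point at the thimble with the fingertips just above it, a centimetre or two, not touching it, and stay there for three seconds. Then push the tray gently all the way back to the right-hand end, so that the compartments are covered again. Only push the tray, never grip or lift it, and leave everything else as it lies.

Things in the scene. Friction and masses are not known exactly. Their poses are not given: they have to be found in the camera images.
- sewing_box: open box of light wood, 210 x 344 x 98 mm (x, y, z), walls 10 mm, fixed to the bench, turned up to 0.25 rad. Origin: centre of its underside; its y axis runs along its length, to the robot's left. Top of its raised floor at z = 26 mm; a runner 8 mm wide along each long wall carries the tray, tops at z = 62 mm. The left end's own compartments hold fixed things, all lower than the runners
- compartments (a point): point on the box floor (z = 26 mm) amid the four compartments under the tray's home end, at box x = 0, y = -81 mm. Their centres lie at box x = -44.5 or +44.5 mm, y = -41 or -121.5 mm; each is about 91 x 77 mm; the 4 mm dividers between them end at z = 50 mm
- till: the sliding tray: same wood, 187 x 164 x 32 mm, loose, 0.3 to 0.6 kg, on the runners with 1.5 mm play each side; its small contents are fixed and below its rim. Origin: centre of its underside. Slides along box y from -80 mm (home, right-hand end, over the four compartments; starts 0 to 20 mm short of it) to +80 mm (left-hand end, compartments open). Pushing takes about 2 to 5 N
- till_handle (a point): top centre of the tray's handle board, 56 mm above the tray's origin, 118 mm above the bench. The upright board is 9 mm thick in y and stands across the tray's middle; its top rail is 150 mm long in x and 12 mm high, over a hand slot; it stands 24 mm above the tray's rim and 20 mm above the box's
- thimble: steel thimble, 18 mm across, 23 mm high, standing mouth down on the floor of one of the four compartments (any of them), hidden under the tray at the start. Origin: centre of its underside
- thimble_top (a point): centre of the thimble's closed top, 23 mm above its underside, 49 mm above the bench
- beeswax: puck of beeswax, 38 mm across, 12 mm high, loose in another compartment; origin at the centre of its underside
- linen_tape: roll of tape with a hole, lying flat, 65 mm across, 19 mm high, loose in another compartment; origin at the centre of its underside
- tape_measure: round tape measure with a tab, 51 x 66 mm, 19 mm high, loose in another compartment; origin at the centre of its underside
- spool: bystander: spool of white thread, 54 mm across, 62 mm high, standing on the bench to the right of the box; origin at the centre of its underside
- starch_pot: bystander: small white screw-cap pot, 55 mm across, 78 mm high, standing on the bench to the left of the box; origin at the centre of its underside
- mug: bystander: mug without a handle, 84 mm across, 83 mm high, standing behind the box; origin at the centre of its underside

How it is judged:
On the way, in this order (a step that is already met when the one before it is completed fails the run):
1. the tray is pushed to the left-hand end (within 12 mm) and the compartments lie open (y of till in the frame of sewing_box above 0.068 m), for 0.2 s.
2. with the tray at the left, the fingertips point at the thimble: the grasp point stays within 15 mm of its axis and 12 to 58 mm above its top (fingertips up to about 40 mm above it) for 2.5 s on end (y of till in the frame of sewing_box above 0.06 m and horizontal distance between the grasp point and thimble_top below 0.015 m and z of the grasp point in the frame of thimble_top between 0.012 and 0.058 m), for 2.5 s.
At the end, for the whole second after the job is handed in: the tray is back at the right-hand end, within 12 mm of the end wall, flat on its runners and at rest; the thimble is where it was (within 10 mm) (y of till in the frame of sewing_box below -0.068 m and z of till in the frame of sewing_box below 0.066 m and angle between till's own z axis and vertical below 0.04 rad and linear speed of till below 0.01 m/s and distance of thimble from where it was at the start of the episode below 0.01 m); the robot touches nothing.
It fails at once if the robot touches the thimble or another thing in the compartments (contact force between any of the fingers, the arm and thimble above 0.3 N or contact force between the fingers and beeswax above 0.3 N or contact force between the fingers and linen_tape above 0.3 N or contact force between the fingers and tape_measure above 0.3 N).
It fails at once if the tray is lifted off its runners or tipped (more than 8 mm or 0.12 rad) (z of till in the frame of sewing_box above 0.07 m or angle between till's own z axis and vertical above 0.12 rad).
It fails at once if the tray is gripped, or rammed with more than 35 N (contact force between the fingers and till above 35 N).
It fails at once if something in the compartments is shifted by more than 15 mm (distance of any of thimble, beeswax, linen_tape, tape_measure from where it was at the start of the episode above 0.015 m).
It fails at once if a bystander is shifted by more than 20 mm (distance of any of spool, starch_pot, mug from where it was at the start of the episode above 0.02 m).
It also fails if it takes over 59 s, if anything falls off the work surface, if the arm or the gripper's body presses on something with over 40 N, if the wrist force passes 120 N, or if a joint passes its speed limit or range.

## Working session

There is one attempt and no reset: what is moved stays moved. The work goes in short steps, each a Python script; the robot and the scene stay as the last script left them, time stands still between calls to the robot, and variables do not carry over. Pictures are saved under pics/ and viewed, at most 10 in all, crops included, and the job is handed in when it is done.

```bash
mkdir -p pics; ls
python3 - <<'E'
from bench import *
import cv2, numpy as np
s=state(); print(s)
ims=[]
for n in ("scene","side"):
    i=get_image(n); cv2.imwrite(f"pics/{n}0.png",i["frame"]); np.savez(f"{n}0.npz",**i)
    print(n,i["camera_matrix"],i["view"],[k for k in i], (i["depth"]>0).mean())
E
```

```text
pics
{'time': 0.0, 'joint_pos': array([-1.30568151e+00,  9.18478190e-02,  1.23186936e+00, -1.50195368e-05,
        1.81980689e+00, -5.67162224e-02]), 'dq': array([ 0.00059902, -0.00041021,  0.00021082, -0.0013209 , -0.00055242,
       -0.00051187]), 'joint_torque': array([-1.45655060e-03, -4.46453691e+01, -4.06444716e+01,  6.96288818e-02,
        2.93706462e-02, -1.48315594e-04]), 'ee_pos': array([ 0.18969266, -0.56892674,  0.22952282]), 'ee_rot': array([-9.59713090e-04,  9.87080846e-01,  1.60220070e-01, -1.07684556e-04]), 'ft_force': array([0.14557258, 0.06752989, 0.40097547]), 'moment': array([ 0.0111803 , -0.00052252,  0.0174449 ]), 'finger_force': 0.0, 'finger_gap': 0.0876547812560563}
scene [[421.74989895   0.         279.13908793]
 [  0.         421.74989895 206.22628785]
 [  0.           0.           1.        ]] [[-0.75324358 -0.65773894 -0.0018989   0.49135006]
 [ 0.3231015  -0.37252788  0.86995885 -0.27213236]
 [-0.5729132   0.65467738  0.49312067 -0.78866004]
 [ 0.          0.          0.          1.        ]] ['frame', 'depth', 'camera_matrix', 'view'] 0.994187925170068
side [[537.67066658   0.         276.09105349]
 [  0.         537.67066658 211.97372079]
 [  0.           0.           1.        ]] [[ 0.95367506 -0.30078027  0.00592504 -0.60521209]
 [ 0.13825938  0.45569679  0.87933201 -0.19632553]
 [-0.26718574 -0.83777781  0.47617236 -1.02216094]
 [ 0.          0.          0.          1.        ]] ['frame', 'depth', 'camera_matrix', 'view'] 0.9959438775510204
```

View pics/scene0.png

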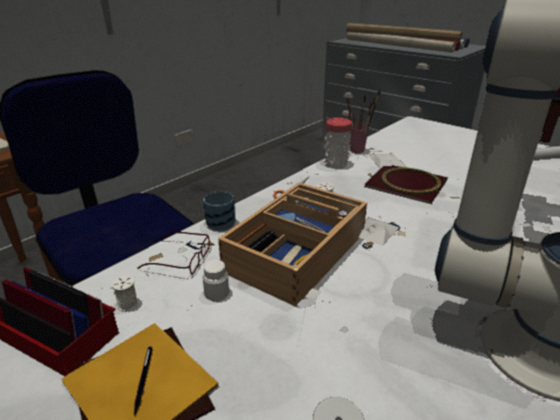

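View pics/side0.png

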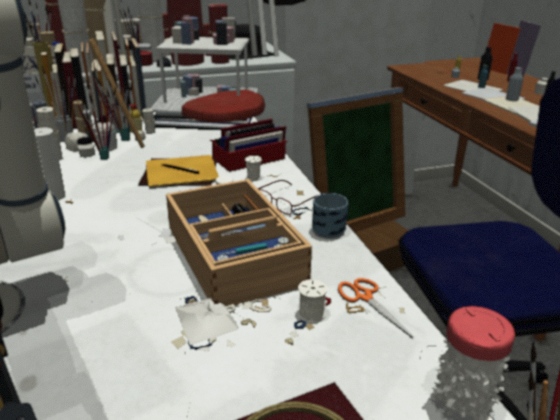

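The scene view, taken from the robot's left, shows the box at about (295,240), with the pot at (215,280) and the mug at (220,210). In the side view the box is at (238,240), the handle board at (240,228), and the spool at (312,300). Next I'll measure the box rim and handle from depth.

```bash
cat > h.py <<'E'
import numpy as np, cv2
def cloud(i):
    K=i["camera_matrix"]; d=i["depth"]; v,u=np.mgrid[:d.shape[0],:d.shape[1]]
    c=np.stack([(u-K[0,2])/K[0,0]*d,-(v-K[1,2])/K[1,1]*d,-d],-1)
    V=i["view"]; return (c-V[:3,3])@V[:3,:3], d>0
E
python3 - <<'E'
from h import *
for n in ("scene","side"):
    P,ok=cloud(np.load(n+"0.npz")); X,Y,Z=P[...,0],P[...,1],P[...,2]
    reg=ok&(X>.25)&(X<.85)&(abs(Y)<.4)
    m=reg&(abs(Z-.098)<.004)
    k,lab,st,c=cv2.connectedComponentsWithStats(m.astype(np.uint8))
    j=1+np.argmax(st[1:,4]); p=P[lab==j]
    r=cv2.minAreaRect(p[:,:2].astype(np.float32)); print(n,"rim",len(p),r, cv2.boxPoints(r).round(4).tolist())
    h=P[reg&(Z>.109)&(Z<.123)&(cv2.pointPolygonTest is not None)]
    h=P[reg&(Z>.109)&(Z<.125)]
    box=cv2.boxPoints(((r[0]),(r[1][0]-.02,r[1][1]-.02),r[2]))
    h=np.array([q for q in h if cv2.pointPolygonTest(box,(float(q[0]),float(q[1])),False)>0])
    print("handle",len(h),cv2.minAreaRect(h[:,:2].astype(np.float32)),h.mean(0),h[:,2].max())
    t=reg&(Z>.03)&(Z<.15)
    k,lab,st,c=cv2.connectedComponentsWithStats(t.astype(np.uint8))
    for j in range(1,k):
        if st[j,4]>150:
            p=P[lab==j]; print("obj",c[j].round(),st[j,4],p.min(0).round(3),p.max(0).round(3))
E
```

```text
scene rim 1385 ((0.5461361408233643, 0.05216403305530548), (0.21238073706626892, 0.3475798964500427), 7.025664329528809) [[0.4194999933242798, 0.21170000731945038], [0.4620000123977661, -0.13330000638961792], [0.6728000044822693, -0.10729999840259552], [0.630299985408783, 0.23759999871253967]]
handle 219 ((0.5535230040550232, -0.012427600100636482), (0.14727957546710968, 0.012178254313766956), 5.8094706535339355) [ 0.55078123 -0.01144596  0.11452306] 0.11969682435965708
obj [289. 238.] 10050 [ 0.421 -0.222  0.03 ] [0.668 0.319 0.12 ]
obj [219. 207.] 858 [0.747 0.047 0.03 ] [0.834 0.132 0.085]
side rim 2197 ((0.5515373349189758, 0.05111256241798401), (0.21136756241321564, 0.3511887788772583), 6.728222846984863) [[0.4259999990463257, 0.21310000121593475], [0.46720001101493835, -0.13570000231266022], [0.6771000027656555, -0.11089999973773956], [0.6359000205993652, 0.2379000037908554]]
handle 407 ((0.5594304203987122, -0.015549257397651672), (0.15013723075389862, 0.01505881454795599), 7.006499290466309) [ 0.55677222 -0.01747386  0.11553846] 0.12211432693962575
obj [247. 234.] 12732 [ 0.427 -0.135  0.03 ] [0.839 0.344 0.122]
obj [313. 294.] 722 [ 0.618 -0.221  0.031] [ 0.671 -0.166  0.067]
```

```bash
cat >> h.py <<'E'
C=np.array([.549,.0516]); A=.12; TZ=.107
def W(bx,by,z):  # box -> world
    c,s=np.cos(A),np.sin(A); return [C[0]+c*bx-s*by, C[1]+s*bx+c*by, z]
def toolq(y):    # tool down, tool x at world yaw y
    return [0,np.cos(y/2),np.sin(y/2),0]
Q=toolq(A-np.pi/2)
def byf(s):
    d=np.array(s["ee_pos"])[:2]-C; return -np.sin(A)*d[0]+np.cos(A)*d[1]
def fy(s): return float(np.dot(s["ft_force"][:2],[-np.sin(A),np.cos(A)]))
E
python3 - <<'E'
from bench import *
from h import *
for y in (A-np.pi/2,A+np.pi/2):
    print(y,[np.round(x,2) if (x:=inverse_kinematics(W(0,b,.107),toolq(y))) is not None else None for b in (-.1,.1)])
close()
move_to(W(0,-.100,.21),Q)
move_l(W(0,-.100,TZ),.1)
s=state(); print(s["time"],s["ee_pos"],byf(s),s["ft_force"],s["finger_gap"])
i=get_image("side"); 
cv2.imwrite("pics/a.png",cv2.resize(i["frame"][150:330,130:370],None,fx=3,fy=3))
E
```

```text
-1.4507963267948965 [None, None]
1.6907963267948967 [array([-0.15,  0.  ,  1.54, -0.  ,  1.6 , -0.27]), array([ 0.21, -0.01,  1.55, -0.  ,  1.6 ,  0.09])]Traceback (most recent call last):
  File "<stdin>", line 6, in <module>
bench.IKError: the arm cannot take that pose within its joint ranges
```

```bash
sed -i 's/^Q=.*/Q=toolq(A+np.pi\/2)/' h.py
python3 - <<'E'
from bench import *
from h import *
move_to(W(0,-.100,.21),Q)
move_l(W(0,-.100,TZ),.1)
s=state(); print(s["time"],s["ee_pos"],byf(s),s["ft_force"],s["finger_gap"])
i=get_image("side"); 
cv2.imwrite("pics/a.png",cv2.resize(i["frame"][150:330,130:370],None,fx=3,fy=3))
E
```

```text
4.9083 [ 0.56147438 -0.04774657  0.10798721] -0.10012546966368242 [-0.64931025  0.02218851 -0.1661786 ] 0.000659698504457953
```

View pics/a.png

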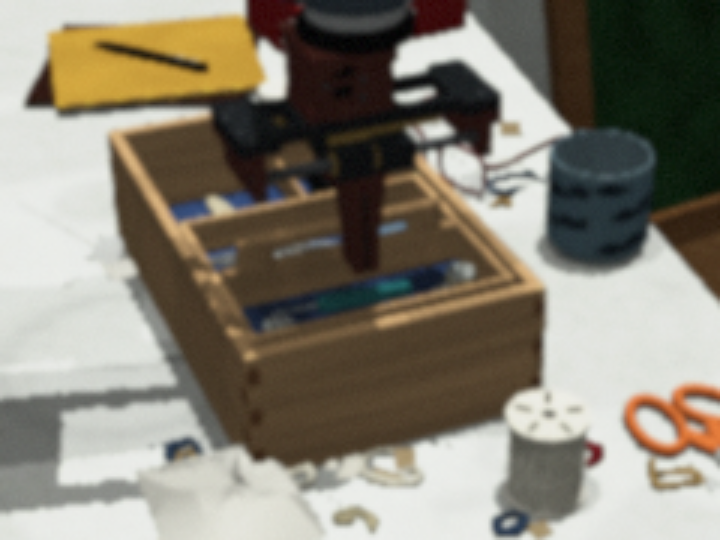

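The closed fingers at (360,265) are inside the near half of the tray, centred and in front of the handle. Next I'll push it left, watching the force.

Run:
```python
from bench import *
from h import *
f0=fy(state())
for y in (-.088,-.08,-.07):
    move_l(W(0,y,TZ),.03); s=state(); print(y,round(byf(s),4),round(fy(s)-f0,2))
move_l(W(0,.052,TZ),.05); s=state(); print(s["time"],round(byf(s),4),round(fy(s)-f0,2),s["ft_force"])
y=.052
while y<.072:
    y+=.002; move_l(W(0,y,TZ),.02); s=state(); f=fy(s)-f0; print(round(y,3),round(byf(s),4),round(f,2))
    if abs(f)>8: break
print(s["time"])
i=get_image("side"); np.savez("side1.npz",**i)
P,ok=cloud(i); X,Y,Z=P[...,0],P[...,1],P[...,2]
cv2.imwrite("pics/b.png",cv2.resize(i["frame"][150:330,130:370],None,fx=3,fy=3))
```

```text
-0.088 -0.0878 -0.21
-0.08 -0.0797 0.05
-0.07 -0.0695 0.02
9.0 0.0519 -1.37 [ 0.03707975 -2.01732542  0.32744555]
0.054 0.0542 -1.29
0.056 0.0563 -0.25
0.058 0.0583 -0.56
0.06 0.0602 -0.13
0.062 0.0622 -1.25
0.064 0.0642 -0.75
0.066 0.0645 -6.64
0.068 0.0646 -12.35
11.0
```

View pics/b.png

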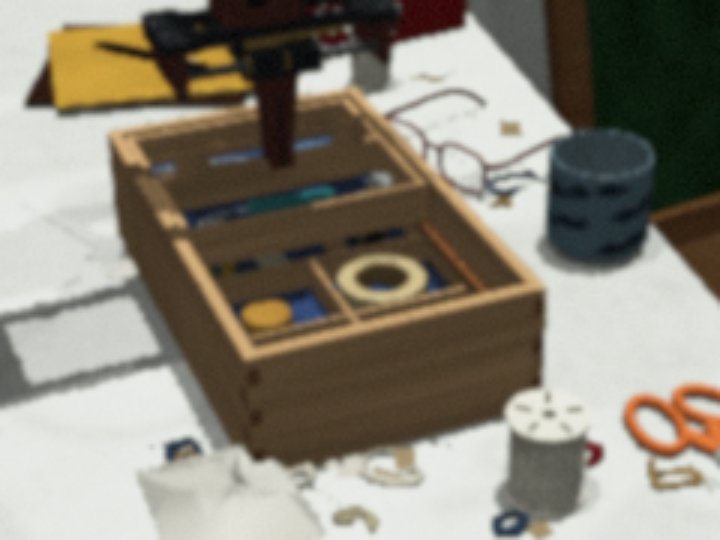

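The tray hit the stop with the fingers at y=0.0645, against a predicted 0.0655. The side view shows the wax at (267,313) and the tape at (382,278) in the right-hand row. The thimble must be in the left-hand row, so I'll look from above.

Run:
```python
from bench import *
from h import *
move_l(W(0,.055,TZ),.05)
move_l(W(0,.055,.2),.15)
move_l(W(0,-.06,.24),.15)
s=state(); print(s["time"],s["ee_pos"])
for n in ("wrist","scene","side"):
    i=get_image(n); np.savez(n+"2.npz",**i)
    if n=="wrist": cv2.imwrite("pics/c.png",i["frame"]); print(i["camera_matrix"],i["view"])
```

```text
13.1833 [ 0.55600885 -0.00747463  0.23944592]
[[325.1922621    0.         283.72217707]
 [  0.         325.1922621  206.15917888]
 [  0.           0.           1.        ]] [[ 9.92664255e-01  1.20902467e-01 -5.20297429e-04 -5.50619861e-01]
 [-1.15453317e-01  9.46629186e-01 -3.00938059e-01  1.10078486e-01]
 [-3.58916250e-02  2.98790524e-01  9.53643547e-01 -3.77632796e-01]
 [ 0.00000000e+00  0.00000000e+00  0.00000000e+00  1.00000000e+00]]
```

View pics/c.png

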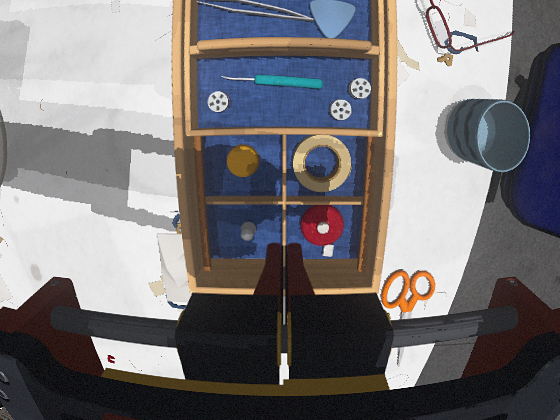

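The wrist view shows the grey thimble at about (248,231), in the near right-hand compartment. The wax is at (242,160), the tape at (322,163) and the tape measure at (322,227). I'll locate the thimble's top by casting a ray and check it against depth.

```bash
cat >> h.py <<'E'
def fish(i,u,v):
    K=i["camera_matrix"]; V=i["view"]
    a=(np.asarray(u,float)-K[0,2])/K[0,0]; b=(np.asarray(v,float)-K[1,2])/K[1,1]
    t=np.hypot(a,b)+1e-9; d=np.stack([a/t*np.tan(t),-b/t*np.tan(t),-np.ones_like(t)],-1)
    return d@V[:3,:3], -V[:3,:3].T@V[:3,3]
def boxc(p):
    d=np.asarray(p)[...,:2]-C; return np.stack([np.cos(A)*d[...,0]+np.sin(A)*d[...,1],-np.sin(A)*d[...,0]+np.cos(A)*d[...,1]],-1)
E
python3 - <<'E'
from h import *
i=dict(np.load("wrist2.npz")); v,u=np.mgrid[:420,:560]
D,o=fish(i,u,v); P=o+D*i["depth"][...,None]; B=boxc(P)
hsv=cv2.cvtColor(i["frame"],cv2.COLOR_BGR2HSV)
comp=(abs(B[...,0]+.0445)<.040)&(abs(B[...,1]+.1215)<.034)&(P[...,2]<.06)
m=comp&(hsv[...,1]<90)&(hsv[...,2]>40)
k,l,st,c=cv2.connectedComponentsWithStats(m.astype(np.uint8))
for j in range(1,k):
    if st[j,4]>15: print(st[j],c[j])
t=comp&(P[...,2]>.040); p=P[t]; print("depth>40mm",t.sum(),p.mean(0),np.ptp(p,axis=0),np.median(p[:,2]),boxc(p.mean(0)), u[t].mean(),v[t].mean())
d,o=fish(i,u[t].mean(),v[t].mean()); q=o+d*(.049-o[2])/d[2]; print("ray",q,boxc(q))
cv2.imwrite("pics/d.png",cv2.resize(i["frame"][190:270,190:290],None,fx=6,fy=6,interpolation=0))
# box check: rim points
r=(abs(P[...,2]-.098)<.004)&(abs(B[...,0])<.13)&(abs(B[...,1])<.2); print("rim x",np.percentile(B[r][:,0],[1,99]),"y",np.percentile(B[r][:,1],[1,99]))
for n in ("scene","side"):
    P,ok=cloud(np.load(n+"2.npz")); B=boxc(P)
    m=ok&(abs(B[...,0]+.0445)<.036)&(abs(B[...,1]+.1215)<.030)&(P[...,2]>.038)&(P[...,2]<.06)
    print(n,m.sum(),P[m].mean(0) if m.any() else "")
E
```

```text
[241 221  16  20 249] [247.7188755  230.26506024]
depth>40mm 112 [ 0.52031916 -0.07140768  0.04634687] [0.01340313 0.01267538 0.00944706] 0.04669113427077973 [-0.04320011 -0.11868964] 246.72321428571428 233.4375
ray [ 0.52051435 -0.07028335  0.049     ] [-0.04287173 -0.11759677]
rim x [-0.10471487  0.1037813 ] y [-0.16860543  0.12872401]
scene 28 [ 0.51611573 -0.06985353  0.04465815]
side 0
```

View pics/d.png

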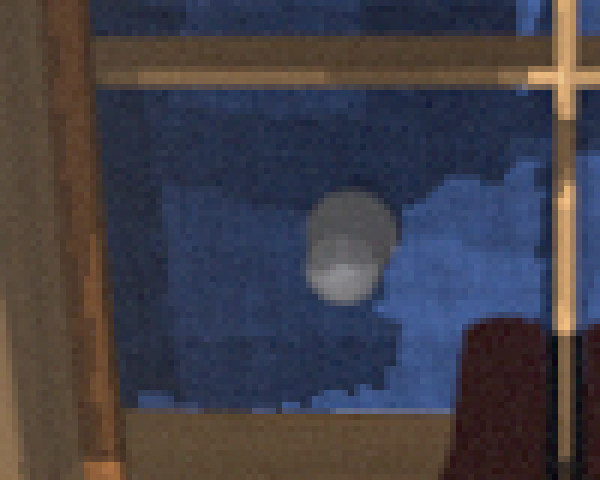

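The thimble's top is at about (0.5205, -0.0708), and depth and ray agree to within 1 mm. Next I'll point at it with the tips about 16 mm above.

Run:
```python
from bench import *
from h import *
T=[.5204,-.0708]
move_l(T+[.16],.15); move_l(T+[.073],.08)
s=state(); print(s["time"],s["ee_pos"],s["ft_force"])
i=get_image("side"); j=get_image("scene")
hold(3.3)
s=state(); print(s["time"],s["ee_pos"])
cv2.imwrite("pics/e.png",np.hstack([cv2.resize(f,(400,300)) for f in (i["frame"][170:300,150:330],j["frame"][180:310,200:380])]))
```

```text
15.4333 [ 0.52083581 -0.07088296  0.0737739 ] [-0.06383608  0.5737615   0.67123551]
18.8333 [ 0.52041991 -0.07080926  0.07302657]
```

View pics/e.png

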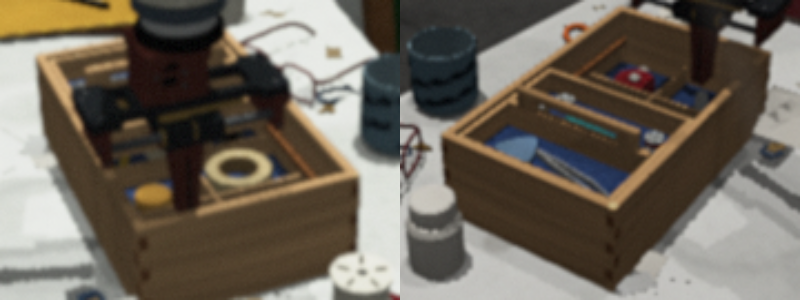

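The scene view at (705,85) shows the fingertips over the thimble's compartment, next to the red tape measure at (635,75). The 3 s hold is complete, so I'll push the tray back.

Run:
```python
from bench import *
from h import *
T=[.5204,-.0708]
move_l(T+[.2],.12); move_l(W(0,.120,.2),.15); move_l(W(0,.120,TZ),.1)
hold(.3); f0=fy(state())
move_l(W(0,.09,TZ),.03); s=state(); print(round(byf(s),4),round(fy(s)-f0,2))
move_l(W(0,-.052,TZ),.05); s=state(); print(s["time"],round(byf(s),4),round(fy(s)-f0,2))
y=-.052
while y>-.074:
    y-=.002; move_l(W(0,y,TZ),.02); s=state(); f=fy(s)-f0; print(round(y,3),round(byf(s),4),round(f,2))
    if abs(f)>8: break
move_l(W(0,y+.02,TZ),.05); move_l(W(0,y+.02,.24),.15); hold(.5)
s=state(); print(s["time"],s["ft_force"])
for n in ("side","scene"):
    i=get_image(n); P,ok=cloud(i); B=boxc(P)
    m=ok&(P[...,2]>.109)&(P[...,2]<.123)&(abs(B[...,0])<.08)&(abs(B[...,1])<.15)
    print(n,m.sum(),boxc(P[m].mean(0)))
    if n=="side": cv2.imwrite("pics/f.png",cv2.resize(i["frame"][150:330,130:370],None,fx=3,fy=3))
```

```text
0.09 1.16
27.3333 -0.0519 2.35
-0.054 -0.0542 1.55
-0.056 -0.0563 1.64
-0.058 -0.0583 0.5
-0.06 -0.0602 2.19
-0.062 -0.0622 2.95
-0.064 -0.0639 3.58
-0.066 -0.064 9.41
31.1667 [-0.05712714  0.20508499  0.17601693]
side 403 [-0.00121685 -0.08366699]
scene 221 [-0.00674095 -0.07680324]
```

View pics/f.png

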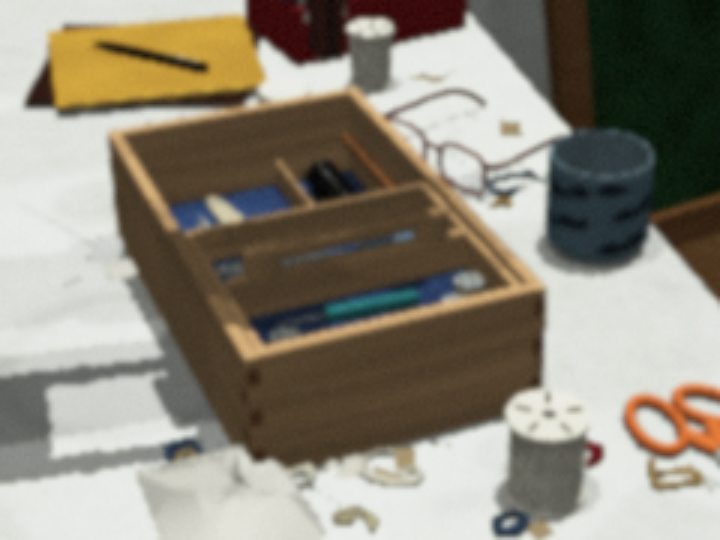

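The tray is home against the right-hand wall: the handle reads y ≈ -0.080, and the force stop agrees. It lies flat, nothing else has moved, and the arm is clear.

```bash
python3 -c "
from bench import *
print(job_done())"
```

```text
the job is handed in; nothing more can be done
None
```

The thimble is in the right-hand compartment nearest the robot; I pointed at it from about 16 mm above for over three seconds, pushed the tray back to the right-hand end, and handed the job in (no verdict was returned).

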